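# Find the full soap tin by its weight

## Task

Washday on the roof terrace: of the three identical closed washing-soda tins on the ledge one is full and two are running low. Heft them to find the heaviest, stand the two lighter ones upright side by side in the aluminium tray for refilling (set them down, do not drop or tip them), and leave everything else where it is. Finish while still holding the heaviest tin up, upright and still, a good 15 cm or more clear of the ledge, without letting go of it.

Things in the scene. Friction and masses are not known exactly. Their poses are not given: they have to be found in the camera images.
- tin_p: one of three identical closed tins, green band, metal lid: round, 62 mm across, 120 mm tall, upright on the ledge. Origin: centre of its underside, z up. Firm; grip across it from above, 25 to 45 mm below the lid top. Each weighs 0.17 to 0.52 kg, the name tells nothing of it: one is full (over 0.43 kg), two are low (under 0.29 kg, within 0.12 kg of each other).
- tin_q: one of three identical closed tins, green band, metal lid: round, 62 mm across, 120 mm tall, upright on the ledge. Origin: centre of its underside, z up. Firm; grip across it from above, 25 to 45 mm below the lid top. Each weighs 0.17 to 0.52 kg, the name tells nothing of it: one is full (over 0.43 kg), two are low (under 0.29 kg, within 0.12 kg of each other).
- tin_r: one of three identical closed tins, green band, metal lid: round, 62 mm across, 120 mm tall, upright on the ledge. Origin: centre of its underside, z up. Firm; grip across it from above, 25 to 45 mm below the lid top. Each weighs 0.17 to 0.52 kg, the name tells nothing of it: one is full (over 0.43 kg), two are low (under 0.29 kg, within 0.12 kg of each other).
- tray: shallow open aluminium refill tray, fixed to the ledge, 150 mm along its x and 260 mm along its y, walls 28 mm high and 4 mm thick, inner floor 142 x 252 mm, 4 mm above the ledge. Origin under its centre, on the ledge. Wide enough for two tins side by side along its y.
- dish: bystander, to be left alone: empty white ceramic dish, 110 mm across, 28 mm high. Loose; origin at the centre of its underside.
- pin_near: bystander, to be left alone: orange clothespin lying on its side, 72 mm long, 12 mm wide, 9 mm high. Loose; origin at the centre of its underside.
- pin_far: bystander, to be left alone: second orange clothespin, same size. Loose; origin at the centre of its underside.
- soap: bystander, to be left alone: pink bar of laundry soap, 60 x 95 x 34 mm. Loose; origin at the centre of its underside.
- softener: bystander, to be left alone: blue softener bottle standing upright, 68 mm across, 200 mm high. Loose; origin at the centre of its underside.
- mug: bystander, to be left alone: green plastic dipper mug, 76 mm across, 85 mm high, handle on its +y side. Loose; origin at the centre of its underside.
- nailbrush: bystander, to be left alone: wooden nail brush lying bristles down, 45 x 95 x 36 mm. Loose; origin at the centre of its underside.

How it is judged (in metres and radians):
At the end, for the whole second after the job is handed in: The two lighter tins (each under 0.35 kg on the tray) stand upright within 6 degrees, at rest and released, flat on the tray floor; the heaviest is in the fingers, still, within 20 degrees of upright, its underside over 140 mm above the ledge, touching nothing else ((((x of tin_q in the frame of tray between -0.045 and 0.045 m and y of tin_q in the frame of tray between -0.1 and 0.1 m and z of tin_q in the frame of tray between 0 and 0.009 m and angle between tin_q's own z axis and vertical below 0.1 rad and linear speed of tin_q below 0.03 m/s and contact force between the fingers and tin_q below 0.1 N and contact force between tin_q and tray between 1 and 3.5 N) and (x of tin_r in the frame of tray between -0.045 and 0.045 m and y of tin_r in the frame of tray between -0.1 and 0.1 m and z of tin_r in the frame of tray between 0 and 0.009 m and angle between tin_r's own z axis and vertical below 0.1 rad and linear speed of tin_r below 0.03 m/s and contact force between the fingers and tin_r below 0.1 N and contact force between tin_r and tray between 1 and 3.5 N) and height (world z) of tin_p between 0.14 and 0.6 m and angle between tin_p's own z axis and vertical below 0.35 rad and linear speed of tin_p below 0.04 m/s and contact force between the fingers and tin_p above 1 N and (contact force between tin_p and tin_q below 0.2 N and contact force between tin_p and tin_r below 0.2 N and contact force between tin_p and tray below 0.2 N and contact force between tin_p and dish below 0.2 N and contact force between tin_p and pin_near below 0.2 N and contact force between tin_p and pin_far below 0.2 N and contact force between tin_p and soap below 0.2 N and contact force between tin_p and softener below 0.2 N and contact force between tin_p and mug below 0.2 N and contact force between tin_p and nailbrush below 0.2 N)) or ((x of tin_p in the frame of tray between -0.045 and 0.045 m and y of tin_p in the frame of tray between -0.1 and 0.1 m and z of tin_p in the frame of tray between 0 and 0.009 m and angle between tin_p's own z axis and vertical below 0.1 rad and linear speed of tin_p below 0.03 m/s and contact force between the fingers and tin_p below 0.1 N and contact force between tin_p and tray between 1 and 3.5 N) and (x of tin_r in the frame of tray between -0.045 and 0.045 m and y of tin_r in the frame of tray between -0.1 and 0.1 m and z of tin_r in the frame of tray between 0 and 0.009 m and angle between tin_r's own z axis and vertical below 0.1 rad and linear speed of tin_r below 0.03 m/s and contact force between the fingers and tin_r below 0.1 N and contact force between tin_r and tray between 1 and 3.5 N) and height (world z) of tin_q between 0.14 and 0.6 m and angle between tin_q's own z axis and vertical below 0.35 rad and linear speed of tin_q below 0.04 m/s and contact force between the fingers and tin_q above 1 N and (contact force between tin_q and tin_p below 0.2 N and contact force between tin_q and tin_r below 0.2 N and contact force between tin_q and tray below 0.2 N and contact force between tin_q and dish below 0.2 N and contact force between tin_q and pin_near below 0.2 N and contact force between tin_q and pin_far below 0.2 N and contact force between tin_q and soap below 0.2 N and contact force between tin_q and softener below 0.2 N and contact force between tin_q and mug below 0.2 N and contact force between tin_q and nailbrush below 0.2 N)) or ((x of tin_p in the frame of tray between -0.045 and 0.045 m and y of tin_p in the frame of tray between -0.1 and 0.1 m and z of tin_p in the frame of tray between 0 and 0.009 m and angle between tin_p's own z axis and vertical below 0.1 rad and linear speed of tin_p below 0.03 m/s and contact force between the fingers and tin_p below 0.1 N and contact force between tin_p and tray between 1 and 3.5 N) and (x of tin_q in the frame of tray between -0.045 and 0.045 m and y of tin_q in the frame of tray between -0.1 and 0.1 m and z of tin_q in the frame of tray between 0 and 0.009 m and angle between tin_q's own z axis and vertical below 0.1 rad and linear speed of tin_q below 0.03 m/s and contact force between the fingers and tin_q below 0.1 N and contact force between tin_q and tray between 1 and 3.5 N) and height (world z) of tin_r between 0.14 and 0.6 m and angle between tin_r's own z axis and vertical below 0.35 rad and linear speed of tin_r below 0.04 m/s and contact force between the fingers and tin_r above 1 N and (contact force between tin_r and tin_p below 0.2 N and contact force between tin_r and tin_q below 0.2 N and contact force between tin_r and tray below 0.2 N and contact force between tin_r and dish below 0.2 N and contact force between tin_r and pin_near below 0.2 N and contact force between tin_r and pin_far below 0.2 N and contact force between tin_r and soap below 0.2 N and contact force between tin_r and softener below 0.2 N and contact force between tin_r and mug below 0.2 N and contact force between tin_r and nailbrush below 0.2 N)))); the arm keeps its last pose, push and grip.
It fails at once if a tin is tipped over or carried far from upright (more than 40 degrees) (angle between any of tin_p, tin_q, tin_r's own z axis and vertical above 0.7 rad).
It fails at once if a tin is dropped (out of the fingers and moving faster than 0.6 m/s) ((linear speed of tin_p above 0.6 m/s and contact force between the fingers and tin_p below 0.05 N) or (linear speed of tin_q above 0.6 m/s and contact force between the fingers and tin_q below 0.05 N) or (linear speed of tin_r above 0.6 m/s and contact force between the fingers and tin_r below 0.05 N)).
It fails at once if one of the other things on the ledge is shifted by more than 25 mm (distance of any of dish, pin_near, pin_far, soap, softener, mug, nailbrush from where it was at the start of the episode above 0.025 m).
It also fails if it takes over 72 s, if anything falls off the work surface, if the arm or the gripper's body presses on something with over 40 N, if the wrist force passes 120 N, or if a joint passes its speed limit or range.

## Robot

A 7-joint arm with a two-finger parallel gripper is mounted at the origin on the work surface. World frame = base frame: x ahead of the robot, y to its left, z up, the work surface at z = 0. Lengths are in mm, angles in degrees, forces in N, time in s.
With the tool pointing down it reaches from about 425 to 875 mm from the base axis. Payload 4.7 kg.
Tool frame: the origin (TCP) lies on the centre line of the jaws, within the pads' length; the fingertips stand 19 mm ahead of it and the grasp point (between the pads) is the TCP; z points along the fingers, x is the direction in which the jaws open and shut, and the axes are right-handed (so a half turn about z gives the same grasp; the last joint's range is limited). The gripper opens to 85 mm and grips with 20 to 120 N. Pads are 22 mm wide; open, the fingers measure 114 mm over their backs; the gripper's body (76 mm by 85 mm) begins 54 mm behind the grasp point. The pads swing forward as they close: fully open they stand 13 mm farther back than shut.
Start: joints at [64.292, 18.392, -4.016, 83.108, 1.295, 78.541, -3.26], TCP at [290.18, -581.651, 250.349] pointing down, gripper open.
Joint ranges: [-163.93, 163.93], [-17.29, 119.83], [-79.2, 71.16], [3.27, 140.29], [-89.18, 269.18], [5.43, 117.66], [-154.24, 154.24]. Speed limits (degrees/s): [147.25, 147.25, 180, 180, 180, 180, 180].

## Interface

Orientations are given as a 3x3 rotation matrix whose columns are the frame's x, y, z axes.
In Python, from bench import ctrl gives the robot as it stands.
- The arm moves only by the shell command python3 -m creep 'ROWS' [FORCE]. ROWS is JSON, a list of rows, each an object of numbers: "tx", "ty", "tz": the shift along the tool's x, y, z in units of 0.3 m (1.0 is 0.3 m); "roll": the turn about the tool's z in units of 30 degrees (1.0 is 30 degrees); "claw": the closure in counts, from 0 (fully open) to 255 (shut). A call has 1 to 12 rows; each row is the pose to reach, as a shift and turn from the pose commanded when the call began, along the tool's axes at that moment; what a row does not reach only later rows make up. A row lasts 1/10 s, in which the tool goes at most 50 mm and 8.59 degrees, less where a joint would pass 70% of its speed; a pose out of reach is approached as far as the arm can. A call with a number of a shift or a turn outside -1 to 1 is refused whole. A call with a gripper value outside its range is refused whole. The fingers move at their own pace and stop on an object; FORCE is the grip in N (left out, the last holds). Time passes only in rows, so rows that repeat a pose let the fingers close. It gives the time, the measured TCP pose, the force and the opening at its end, in the units of the state.
- ctrl.state(): the state, without advancing time (a new reading comes with each control period).
- ctrl.get_image(name): name is "scene" or "top"; returns a dict with "image" (400x640x3 uint8, red, green, blue), "mtx" (3x3 intrinsics, pixels), "rvec" (rotation vector, rad) and "tvec" (3), from world to camera coordinates, as OpenCV has them. Camera axes: x right, y down, z forward; pixel columns grow to the right and rows downward; lengths in mm; the calibration is good to about 2 mm. A picture is of the moment at which its call begins. There is no depth.
- ctrl.sign_off(): hands the job in, once; it reports no verdict.
Trained networks look in a picture, given as the dict that the camera call returned (one of the last four; its "shot" number tells which), for a name from the list of things; names that differ only in an ending like _2 or _b are one class to them, and where a whole thing is asked for, a point or a joint stands for the part that bears it (a point fixed in the world has none). Each returns a list of dicts, best first, with "score" (0 to 1); they miss things now and then, are a little off and sometimes report something else, mostly with a low value. They report only what shows in the picture. A call takes as long as a camera call.
- ctrl.masks_of(picture, label): "mask" (400x640 bool, what is visible of it) and "xy" ([column, row] in pixels, amid what is visible of it).
The state is a dict: "time_s": time; "joints": joint angles; "qvel": joint speeds; "tau": joint torques, N m; "tool_pos": TCP position; "eef_rot": TCP orientation; "force": force on the tool from outside, world axes, zero at the start; "moment": the same for the moment, N m; "opening": opening from 0.0 (shut) to 1.0 (fully open).
Only numpy, scipy, OpenCV 4.12 (cv2) and the standard library are available. Lean on these libraries where they do the work, as an engineer would, in place of code of your own. Each camera call takes 0.05 s, during which the arm holds its last target. There are 200 camera calls.

## Working session

There is one attempt and no reset: what is moved stays moved. The work goes in short steps, Python scripts to look and compute and a shell command to move; the robot and the scene stay as the last step left them, time stands still between calls to the robot, and variables do not carry over. Pictures are saved under pics/ and viewed, about 8 in all and at most 12, crops included, and the job is handed in when it is done.

```bash
mkdir -p pics; cat > h.py <<'E'
import numpy as np, cv2
from bench import ctrl
def ray(p,uv):
    R,_=cv2.Rodrigues(np.array(p["rvec"],float)); t=np.array(p["tvec"],float).ravel()
    d=R.T@np.linalg.inv(np.array(p["mtx"]))@np.array([uv[0],uv[1],1.]); return -R.T@t,d
def at_z(p,uv,z):
    c,d=ray(p,uv); return c+d*(z-c[2])/d[2]
def proj(p,X):
    return cv2.projectPoints(np.array(X,float).reshape(-1,3),np.array(p["rvec"],float),np.array(p["tvec"],float),np.array(p["mtx"],float),None)[0].reshape(-1,2)
def save(p,n): cv2.imwrite("pics/"+n,cv2.cvtColor(p["image"],cv2.COLOR_RGB2BGR))
E
python3 - <<'E'
from h import *
s=ctrl.state()
for k,v in s.items(): print(k,np.round(v,3).tolist())
for n in("top","scene"):
    p=ctrl.get_image(n); save(p,n+"1.png"); print(n,"cam",np.round(ray(p,(320,200))[0]))
    for l in["tin_p","tray","dish","pin_near","soap","softener","mug","nailbrush"]:
        for m in ctrl.masks_of(p,l)[:4]:
            print(l,round(m["score"],2),np.round(m["xy"]),m["mask"].sum(),np.round(at_z(p,m["xy"],0)[:2]),np.round(at_z(p,m["xy"],120)[:2]))
E
```

```text
time_s 0.0
joints [64.291, 18.443, -4.018, 83.176, 1.293, 78.541, -3.26]
qvel [-0.042, 0.038, -0.099, 0.071, -0.023, 0.051, 0.064]
tau [0.0, -49.357, -0.382, -31.433, 0.013, 0.012, -0.0]
tool_pos [289.965, -581.167, 249.172]
eef_rot [[0.447, -0.895, -0.001], [-0.895, -0.447, 0.002], [-0.002, 0.0, -1.0]]
force [0.132, 0.083, 0.47]
moment [0.005, -0.021, -0.002]
opening 1.001
top cam [ 438.   41. 1408.]
tin_p 0.95 [338. 236.] 422 [510.  20.] [504.  21.]
tin_p 0.78 [289. 252.] 505 [461. 164.] [459. 154.]
tin_p 0.57 [232. 215.] 589 [572. 336.] [561. 311.]
tin_p 0.43 [207. 171.] 513 [705. 418.] [683. 386.]
tray 0.57 [456. 224.] 4962 [ 549. -331.] [ 540. -299.]
dish 0.85 [365. 144.] 1010 [791. -61.] [761. -52.]
pin_near 0.66 [298. 289.] 12 [355. 137.] [362. 129.]
soap 0.67 [201. 233.] 745 [517. 427.] [510. 394.]
softener 0.59 [272. 142.] 717 [796. 222.] [766. 206.]
mug 0.86 [437. 149.] 850 [ 774. -279.] [ 746. -252.]
mug 0.56 [297. 288.] 1 [356. 139.] [363. 131.]
nailbrush 0.72 [206. 172.] 519 [700. 421.] [678. 388.]
nailbrush 0.62 [289. 253.] 475 [460. 164.] [458. 154.]
nailbrush 0.47 [306. 166.] 109 [720. 116.] [696. 109.]
scene cam [1256.  311.  734.]
tin_p 0.97 [444. 228.] 1804 [490. 322.] [615. 320.]
tin_p 0.86 [319. 175.] 1339 [424. -13.] [560.  40.]
tray 0.74 [188. 173.] 4815 [ 552. -328.] [ 667. -224.]
dish 0.88 [234. 262.] 1706 [764. -70.] [844.  -8.]
soap 0.63 [364. 284.] 2758 [711. 203.] [800. 221.]
soap 0.58 [491. 245.] 1381 [497. 428.] [621. 409.]
softener 0.66 [365. 284.] 2810 [709. 205.] [798. 222.]
mug 0.72 [317. 175.] 1374 [426. -18.] [562.  36.]
mug 0.66 [153. 221.] 1824 [ 733. -303.] [ 818. -202.]
nailbrush 0.82 [478. 309.] 1609 [681. 423.] [775. 404.]
```

View pics/top1.png

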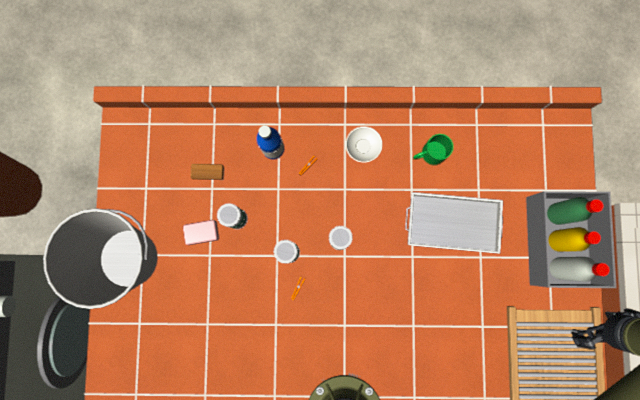

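View pics/scene1.png

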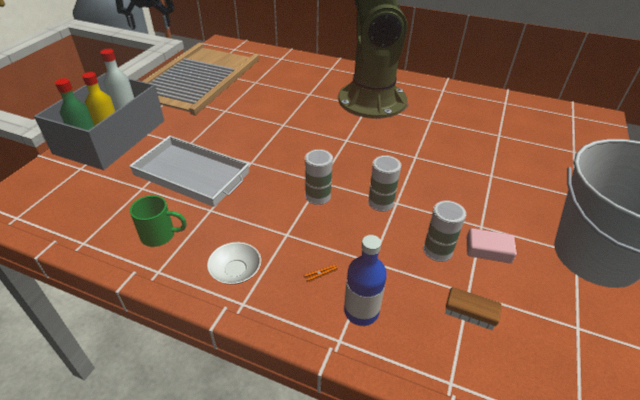

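The top view shows the three tins at about (341,237), (286,251) and (229,215), and the tray at (456,224), slightly turned. The soap (200,232) and the pin (297,288) are clear of all three. The scene view agrees. Next I fit the tin and tray positions.

```bash
cat > fit.py <<'E'
from h import *
from scipy.optimize import minimize
a=np.linspace(0,2*np.pi,48,endpoint=False); c=np.c_[np.cos(a),np.sin(a)]*31
def sil(p,x,y,zb=0):
    pts=np.vstack([np.c_[c+[x,y],np.full(48,zb+z)] for z in(0,120)])
    return cv2.convexHull(proj(p,pts).astype(np.float32))
def fit(p,mask,x,y,zb=0):
    n,l,st,ce=cv2.connectedComponentsWithStats(mask.astype(np.uint8)); i=1+st[1:,4].argmax()
    h=cv2.convexHull(np.argwhere(l==i)[:,::-1].astype(np.float32))
    def cost(v):
        s=sil(p,*v,zb); ar=cv2.contourArea(s)+cv2.contourArea(h)-2*cv2.intersectConvexConvex(s,h)[0]; return ar/cv2.contourArea(h)
    r=minimize(cost,[x,y],method="Nelder-Mead",options=dict(initial_simplex=[[x,y],[x+15,y],[x,y+15]])); return r.x,r.fun
E
python3 - <<'E'
from fit import *
g=[(505,21),(459,155),(561,311)]
for n in("top","scene"):
    p=ctrl.get_image(n)
    for m in ctrl.masks_of(p,"tin_p"):
        for q in g:
            u=proj(p,[*q,60])[0]
            if np.hypot(*(u-m["xy"]))<18: print(n,q,round(m["score"],2),*[np.round(v,2) for v in fit(p,m["mask"],*q)])
    if n=="top":
        m=ctrl.masks_of(p,"tray")[0]["mask"].astype(np.uint8)
        m=cv2.morphologyEx(m,cv2.MORPH_OPEN,np.ones((9,9)))
        b=cv2.boxPoints(cv2.minAreaRect(np.argwhere(m)[:,::-1].astype(np.float32)))
        w=np.array([at_z(p,u,28)[:2] for u in b]); print("tray",np.round(w),w.mean(0))
        e=w-np.roll(w,1,0); print([(round(np.hypot(*v)),round(np.degrees(np.arctan2(v[1],v[0])),1)) for v in e])
E
```

```text
top (561, 311) 0.86 [560.19 321.77] 0.07
top (505, 21) 0.69 [500.93  13.42] 0.03
top (459, 155) 0.66 [462.64 163.6 ] 0.12
tray [[ 485. -180.]
 [ 640. -197.]
 [ 616. -467.]
 [ 462. -447.]] [ 550.7611477  -322.80896177]
[(268, np.float64(85.0)), (156, np.float64(-6.0)), (271, np.float64(-95.1)), (156, np.float64(172.7))]
scene (561, 311) 0.77 [561.81 322.99] 0.04
scene (505, 21) 0.73 [502.17  15.54] 0.08
scene (459, 155) 0.68 [461.71 165.66] 0.04
```

```bash
python3 -m creep '[{"tx":-0.365,"ty":-0.38},{"tx":-0.73,"ty":-0.76},{"tx":-0.73,"ty":-0.76},{"tx":-0.73,"ty":-0.76},{"tx":-0.73,"ty":-0.76},{"tx":-0.73,"ty":-0.76},{"tx":-0.73,"ty":-0.76},{"tx":-0.73,"ty":-0.76}]' 60
python3 -m creep '[{"tx":-0.73,"ty":-0.76},{"tx":-0.73,"ty":-0.76},{"tx":-0.73,"ty":-0.76},{"tx":-0.73,"ty":-0.76},{"tx":-0.73,"ty":-0.76},{"tx":-0.73,"ty":-0.76},{"tx":-0.73,"ty":-0.76},{"tx":-0.73,"ty":-0.76},{"tx":-0.73,"ty":-0.76}]'
cat > go.py <<'E'
import sys; from h import *
s=ctrl.state(); R=np.array(s["eef_rot"]); t=np.array(eval(sys.argv[1]),float)
print("t",s["time_s"],"pos",np.round(s["tool_pos"],1),"yaw",round(np.degrees(np.arctan2(R[1,0],R[0,0])),1),"F",np.round(s["force"],2),"op",round(s["opening"],3),"rows",np.round(R.T@(t-s["tool_pos"])/300,3))
E
python3 go.py [501.5,14.5,85]
```

```text
t 1.15 pos [ 290.2 -581.6  250.3] yaw -63.5 F [ 0.23 -0.15 -0.66] op 1.001 rows [-1.464 -1.517  0.551]validation failed for argument at $[0]...
validation failed for argument at $[0]...
```

```bash
python3 -m creep '[{"tx":-0.73,"ty":-0.76,"tz":0,"roll":0,"claw":0},{"tx":-0.73,"ty":-0.76,"tz":0,"roll":0,"claw":0},{"tx":-0.73,"ty":-0.76,"tz":0,"roll":0,"claw":0},{"tx":-0.73,"ty":-0.76,"tz":0,"roll":0,"claw":0},{"tx":-0.73,"ty":-0.76,"tz":0,"roll":0,"claw":0},{"tx":-0.73,"ty":-0.76,"tz":0,"roll":0,"claw":0},{"tx":-0.73,"ty":-0.76,"tz":0,"roll":0,"claw":0},{"tx":-0.73,"ty":-0.76,"tz":0,"roll":0,"claw":0},{"tx":-0.73,"ty":-0.76,"tz":0,"roll":0,"claw":0}]' 60
python3 go.py [501.5,14.5,85]
```

```text
time_s: 2.05
tool_pos: [395.9, -285.1, 250.5]
eef_rot: [[0.446, -0.895, -0.0], [-0.895, -0.446, -0.001], [0.001, 0.001, -1.0]]
force: [-0.2, -0.2, 0.0]
opening: 1.002
t 2.05 pos [ 395.9 -285.1  250.5] yaw -63.5 F [-0.18 -0.18  0.02] op 1.002 rows [-0.738 -0.761  0.55 ]
```

```bash
python3 -m creep '[{"tx":-0.74,"ty":-0.76,"tz":0,"roll":0,"claw":0},{"tx":-0.74,"ty":-0.76,"tz":0,"roll":0,"claw":0},{"tx":-0.74,"ty":-0.76,"tz":0,"roll":0,"claw":0},{"tx":-0.74,"ty":-0.76,"tz":0,"roll":0,"claw":0},{"tx":-0.74,"ty":-0.76,"tz":0,"roll":0,"claw":0},{"tx":-0.74,"ty":-0.76,"tz":0,"roll":0,"claw":0},{"tx":-0.74,"ty":-0.76,"tz":0,"roll":0,"claw":0},{"tx":-0.74,"ty":-0.76,"tz":0,"roll":0,"claw":0},{"tx":-0.74,"ty":-0.76,"tz":0,"roll":0,"claw":0},{"tx":-0.74,"ty":-0.76,"tz":0,"roll":0,"claw":0}]'
python3 go.py [501.5,14.5,85]
```

```text
time_s: 3.05
tool_pos: [501.3, 13.5, 250.0]
eef_rot: [[0.442, -0.897, -0.001], [-0.897, -0.442, -0.001], [0.0, 0.001, -1.0]]
force: [-1.0, -0.1, 0.1]
opening: 1.001
t 3.05 pos [501.3  13.5 250. ] yaw -63.7 F [-1.   -0.07  0.08] op 1.001 rows [-0.003 -0.003  0.55 ]
```

Now descend, close, and lift in two calls.

```bash
python3 -m creep '[{"tx":0,"ty":0,"tz":0.1,"roll":0,"claw":0},{"tx":0,"ty":0,"tz":0.2,"roll":0,"claw":0},{"tx":0,"ty":0,"tz":0.3,"roll":0,"claw":0},{"tx":0,"ty":0,"tz":0.4,"roll":0,"claw":0},{"tx":0,"ty":0,"tz":0.48,"roll":0,"claw":0},{"tx":0,"ty":0,"tz":0.55,"roll":0,"claw":0},{"tx":0,"ty":0,"tz":0.55,"roll":0,"claw":0}]'
python3 -m creep '[{"tx":0,"ty":0,"tz":0,"roll":0,"claw":255},{"tx":0,"ty":0,"tz":0,"roll":0,"claw":255},{"tx":0,"ty":0,"tz":0,"roll":0,"claw":255},{"tx":0,"ty":0,"tz":0,"roll":0,"claw":255},{"tx":0,"ty":0,"tz":0,"roll":0,"claw":255},{"tx":0,"ty":0,"tz":0,"roll":0,"claw":255}]' 60
```

```text
time_s: 3.75
tool_pos: [498.8, 14.2, 82.5]
eef_rot: [[0.443, -0.896, -0.006], [-0.896, -0.444, -0.0], [-0.003, 0.006, -1.0]]
force: [0.2, -0.2, -0.3]
opening: 1.0
time_s: 4.35
tool_pos: [502.7, 16.0, 86.9]
eef_rot: [[0.446, -0.895, 0.003], [-0.895, -0.446, -0.001], [0.002, -0.002, -1.0]]
force: [0.5, -1.4, 6.1]
opening: 0.716
```

```bash
python3 -m creep '[{"tx":0,"ty":0,"tz":-0.03,"roll":0,"claw":255},{"tx":0,"ty":0,"tz":-0.08,"roll":0,"claw":255},{"tx":0,"ty":0,"tz":-0.15,"roll":0,"claw":255},{"tx":0,"ty":0,"tz":-0.25,"roll":0,"claw":255},{"tx":0,"ty":0,"tz":-0.35,"roll":0,"claw":255},{"tx":0,"ty":0,"tz":-0.42,"roll":0,"claw":255},{"tx":0,"ty":0,"tz":-0.48,"roll":0,"claw":255},{"tx":0,"ty":0,"tz":-0.5,"roll":0,"claw":255},{"tx":0,"ty":0,"tz":-0.5,"roll":0,"claw":255},{"tx":0,"ty":0,"tz":-0.5,"roll":0,"claw":255},{"tx":0,"ty":0,"tz":-0.5,"roll":0,"claw":255}]'
for i in 1 2 3; do python3 -m creep '[{"tx":0,"ty":0,"tz":0,"roll":0,"claw":255}]' | grep force; done
python3 go.py [556,-261,93]; python3 - <<'E'
from h import *
save(ctrl.get_image("scene"),"lift.png")
E
```

```text
time_s: 5.45
tool_pos: [500.5, 16.5, 234.1]
eef_rot: [[0.447, -0.895, -0.002], [-0.895, -0.447, 0.0], [-0.001, 0.002, -1.0]]
force: [0.3, 0.1, -2.1]
opening: 0.713
force: [0.1, 0.7, -2.3]
force: [0.1, 0.7, -3.7]
force: [-0.7, -0.2, -2.3]
t 5.75 pos [501.2  16.6 235. ] yaw -63.5 F [-0.75 -0.21 -2.3 ] op 0.714 rows [0.91  0.249 0.473]
```

View pics/lift.png

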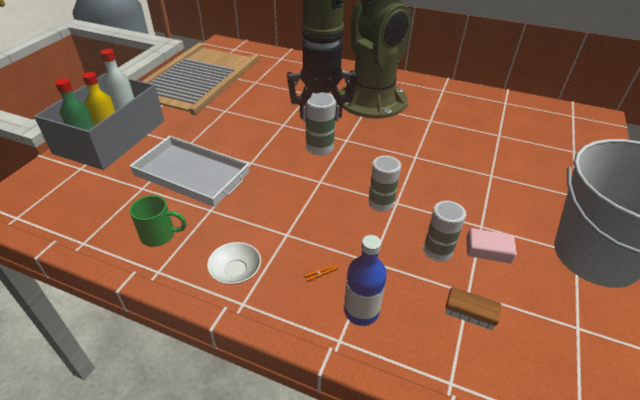

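The tin hangs upright in the fingers at (320,123) and nothing else has shifted. The force is noisy, so I average it.

```bash
cat > weigh.py <<'E'
from h import *
f=[]
for _ in range(14): ctrl.get_image("top"); s=ctrl.state(); f.append([s["force"][2],s["tau"][1],s["tau"][3]])
f=np.array(f); print("Fz,tau2,tau4",f.mean(0),"sem",f.std(0)/len(f)**.5)
E
python3 weigh.py
```

```text
Fz,tau2,tau4 [ -2.43574597 -28.76064228 -32.0568129 ] sem [0.14195481 0.00419792 0.00423643]
```

Light tin, about 0.25 kg. I take it to the far slot of the tray.

```bash
python3 -m creep '[{"tx":0.03,"ty":0.011,"tz":0,"roll":0,"claw":255},{"tx":0.09,"ty":0.033,"tz":0,"roll":0,"claw":255},{"tx":0.18,"ty":0.066,"tz":0,"roll":0,"claw":255},{"tx":0.27,"ty":0.099,"tz":0,"roll":0,"claw":255},{"tx":0.36,"ty":0.132,"tz":0,"roll":0,"claw":255},{"tx":0.45,"ty":0.165,"tz":0,"roll":0,"claw":255},{"tx":0.54,"ty":0.198,"tz":0,"roll":0,"claw":255},{"tx":0.63,"ty":0.231,"tz":0,"roll":0,"claw":255},{"tx":0.72,"ty":0.264,"tz":0,"roll":0,"claw":255},{"tx":0.81,"ty":0.297,"tz":0,"roll":0,"claw":255},{"tx":0.9,"ty":0.33,"tz":0,"roll":0,"claw":255}]'
python3 -m creep '[{"tx":0.09,"ty":0.033,"tz":0,"roll":0,"claw":255},{"tx":0.18,"ty":0.066,"tz":0,"roll":0,"claw":255},{"tx":0.27,"ty":0.099,"tz":0,"roll":0,"claw":255},{"tx":0.33,"ty":0.121,"tz":0,"roll":0,"claw":255},{"tx":0.36,"ty":0.132,"tz":0,"roll":0,"claw":255},{"tx":0.36,"ty":0.132,"tz":0,"roll":0,"claw":255},{"tx":0.36,"ty":0.132,"tz":0,"roll":0,"claw":255}]'
python3 go.py [546,-385,90]; python3 - <<'E'
from fit import *
R=ctrl.state()["tool_pos"]
for n in("top","scene"):
    p=ctrl.get_image(n); save(p,n+"_tray1.png")
    for m in ctrl.masks_of(p,"tin_p"): print(n,round(m["score"],2),np.round(m["xy"]))
    if n=="scene":
        for m in ctrl.masks_of(p,"tray")[:1]: print("tray",m["score"],m["xy"])
# draw expected tray outline and slots
u=np.array([np.cos(np.radians(85)),np.sin(np.radians(85))]); v=np.array([u[1],-u[0]]); c0=np.array([551,-323])
P=[c0+a*v+b*u for a,b in((75,130),(75,-130),(-75,-130),(-75,130))]
out=[]
for n in("top","scene"):
    p=ctrl.get_image(n); im=cv2.cvtColor(p["image"],cv2.COLOR_RGB2BGR)
    cv2.polylines(im,[np.int32(np.round(proj(p,[[*q,28] for q in P])))],True,(255,0,255),1)
    x,y=np.int32(proj(p,[c0[0],c0[1],28])[0]); x=min(max(x,120),520);y=min(max(y,100),300)
    out.append(cv2.resize(im[y-100:y+100,x-120:x+80],None,fx=2,fy=2))
cv2.imwrite("pics/tray_chk.png",np.hstack(out))
E
```

```text
time_s: 7.6
tool_pos: [532.8, -271.5, 235.1]
eef_rot: [[0.446, -0.895, -0.001], [-0.895, -0.446, -0.0], [0.0, 0.001, -1.0]]
force: [0.4, 0.3, -2.1]
opening: 0.713
time_s: 8.3
tool_pos: [546.2, -382.5, 235.1]
eef_rot: [[0.447, -0.894, -0.0], [-0.894, -0.447, 0.001], [-0.001, -0.0, -1.0]]
force: [-0.1, -0.3, -2.8]
opening: 0.713
t 8.3 pos [ 546.2 -382.5  235.1] yaw -63.4 F [-0.15 -0.32 -2.77] op 0.713 rows [0.008 0.004 0.484]
top 0.97 [231. 213.]
top 0.91 [290. 253.]
top 0.52 [490. 216.]
scene 0.98 [150.  97.]
scene 0.67 [381. 181.]
tray 0.83 [191.3, 172.7]
```

View pics/tray_chk.png

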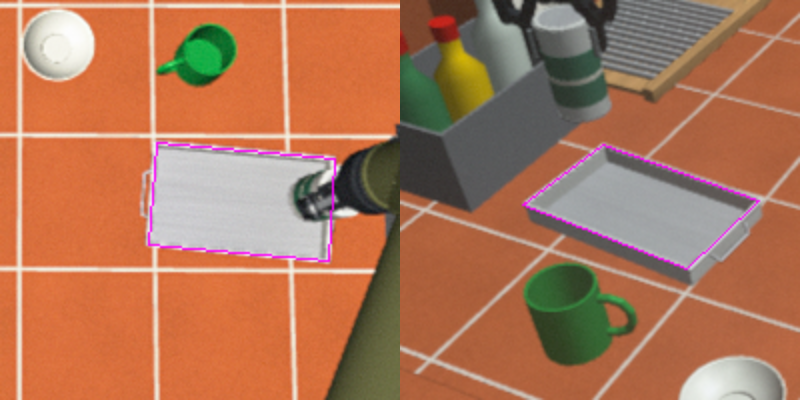

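The overlay matches the tray within a few mm, perhaps 4 mm too far toward +y, and the tin hangs over the far end. I lower it slowly.

```bash
python3 -m creep '[{"tx":0,"ty":0,"tz":0.04,"roll":0,"claw":255},{"tx":0,"ty":0,"tz":0.1,"roll":0,"claw":255},{"tx":0,"ty":0,"tz":0.18,"roll":0,"claw":255},{"tx":0,"ty":0,"tz":0.26,"roll":0,"claw":255},{"tx":0,"ty":0,"tz":0.34,"roll":0,"claw":255},{"tx":0,"ty":0,"tz":0.4,"roll":0,"claw":255},{"tx":0,"ty":0,"tz":0.44,"roll":0,"claw":255},{"tx":0,"ty":0,"tz":0.46,"roll":0,"claw":255},{"tx":0,"ty":0,"tz":0.47,"roll":0,"claw":255},{"tx":0,"ty":0,"tz":0.475,"roll":0,"claw":255},{"tx":0,"ty":0,"tz":0.48,"roll":0,"claw":255},{"tx":0,"ty":0,"tz":0.48,"roll":0,"claw":255}]'
python3 -m creep '[{"tx":0,"ty":0,"tz":0,"roll":0,"claw":255},{"tx":0,"ty":0,"tz":0,"roll":0,"claw":255}]'
```

```text
time_s: 9.85
tool_pos: [546.4, -383.8, 91.9]
eef_rot: [[0.446, -0.895, 0.001], [-0.895, -0.447, -0.001], [0.001, -0.0, -1.0]]
force: [0.3, 0.5, -2.7]
opening: 0.709
time_s: 10.05
tool_pos: [546.2, -383.7, 91.8]
eef_rot: [[0.446, -0.895, 0.001], [-0.895, -0.446, -0.001], [0.001, -0.0, -1.0]]
force: [-0.5, -0.1, -2.5]
opening: 0.707
```

```bash
for k in 1 2; do python3 -m creep '[{"tx":0,"ty":0,"tz":0.004,"roll":0,"claw":255},{"tx":0,"ty":0,"tz":0.004,"roll":0,"claw":255}]' | egrep "pos|force"; done
```

```text
tool_pos: [546.3, -383.8, 90.9]
force: [-1.2, 0.7, 2.3]
tool_pos: [546.3, -383.8, 90.9]
force: [-4.0, 0.9, 8.0]
```

Contact. I release it, opening slowly, then retreat upwards.

```bash
python3 -m creep '[{"tx":0,"ty":0,"tz":-0.002,"roll":0,"claw":255},{"tx":0,"ty":0,"tz":-0.004,"roll":0,"claw":60},{"tx":0,"ty":0,"tz":-0.004,"roll":0,"claw":40},{"tx":0,"ty":0,"tz":-0.004,"roll":0,"claw":20},{"tx":0,"ty":0,"tz":-0.004,"roll":0,"claw":0},{"tx":0,"ty":0,"tz":-0.004,"roll":0,"claw":0},{"tx":0,"ty":0,"tz":-0.004,"roll":0,"claw":0}]'
python3 -m creep '[{"tx":0,"ty":0,"tz":-0.05,"roll":0,"claw":0},{"tx":0,"ty":0,"tz":-0.12,"roll":0,"claw":0},{"tx":0,"ty":0,"tz":-0.22,"roll":0,"claw":0},{"tx":0,"ty":0,"tz":-0.34,"roll":0,"claw":0},{"tx":0,"ty":0,"tz":-0.46,"roll":0,"claw":0},{"tx":0,"ty":0,"tz":-0.54,"roll":0,"claw":0},{"tx":0,"ty":0,"tz":-0.54,"roll":0,"claw":0}]'
python3 go.py [462,164.5,250]
```

```text
time_s: 11.15
tool_pos: [546.0, -383.6, 90.0]
eef_rot: [[0.446, -0.895, -0.0], [-0.895, -0.446, 0.0], [-0.0, 0.0, -1.0]]
force: [0.6, -0.5, 1.0]
opening: 0.998
time_s: 11.85
tool_pos: [548.1, -384.5, 258.7]
eef_rot: [[0.446, -0.895, 0.008], [-0.895, -0.447, -0.006], [0.009, -0.005, -1.0]]
force: [-0.4, -0.2, -0.1]
opening: 0.997
t 11.85 pos [ 548.1 -384.5  258.7] yaw -63.5 F [-0.41 -0.17 -0.07] op 0.997 rows [-1.766 -0.56   0.016]
```

```bash
python3 -m creep '[{"tx":-0.883,"ty":-0.28,"tz":0,"roll":0,"claw":0},{"tx":-0.883,"ty":-0.28,"tz":0,"roll":0,"claw":0},{"tx":-0.883,"ty":-0.28,"tz":0,"roll":0,"claw":0},{"tx":-0.883,"ty":-0.28,"tz":0,"roll":0,"claw":0},{"tx":-0.883,"ty":-0.28,"tz":0,"roll":0,"claw":0},{"tx":-0.883,"ty":-0.28,"tz":0,"roll":0,"claw":0},{"tx":-0.883,"ty":-0.28,"tz":0,"roll":0,"claw":0}]'
python3 -m creep '[{"tx":-0.883,"ty":-0.28,"tz":0,"roll":0,"claw":0},{"tx":-0.883,"ty":-0.28,"tz":0,"roll":0,"claw":0},{"tx":-0.883,"ty":-0.28,"tz":0,"roll":0,"claw":0},{"tx":-0.883,"ty":-0.28,"tz":0,"roll":0,"claw":0},{"tx":-0.883,"ty":-0.28,"tz":0,"roll":0,"claw":0},{"tx":-0.883,"ty":-0.28,"tz":0,"roll":0,"claw":0},{"tx":-0.883,"ty":-0.28,"tz":0,"roll":0,"claw":0},{"tx":-0.883,"ty":-0.28,"tz":0,"roll":0,"claw":0},{"tx":-0.883,"ty":-0.28,"tz":0,"roll":0,"claw":0}]'
python3 go.py [462,164.5,85]; python3 - <<'E'
from fit import *
for n in("top","scene"):
    p=ctrl.get_image(n); save(p,n+"2.png")
    for m in ctrl.masks_of(p,"tin_p"):
        for q,z in(((546,-385),4),((461,164),0),((561,322),0)):
            if np.hypot(*(proj(p,[*q,z+60])[0]-m["xy"]))<18: print(n,q,round(m["score"],2),*[np.round(v,2) for v in fit(p,m["mask"],*q,z)])
E
```

```text
time_s: 12.55
tool_pos: [502.6, -103.4, 252.6]
eef_rot: [[0.454, -0.891, 0.0], [-0.891, -0.454, 0.0], [-0.0, -0.0, -1.0]]
force: [-0.1, 0.3, 0.4]
opening: 1.003
time_s: 13.45
tool_pos: [460.5, 163.4, 251.8]
eef_rot: [[0.444, -0.896, -0.0], [-0.896, -0.444, -0.001], [0.001, 0.001, -1.0]]
force: [0.7, -0.4, -0.0]
opening: 1.003
t 13.45 pos [460.5 163.4 251.8] yaw -63.7 F [ 0.68 -0.37 -0.05] op 1.003 rows [-0.001 -0.007  0.556]
top (561, 322) 0.76 [561.37 321.41] 0.07
top (546, -385) 0.63 [ 544.66 -385.4 ] 0.05
top (461, 164) 0.41 [453.08 114.5 ] 6.31
scene (546, -385) 0.66 [ 543.71 -384.48] 0.05
scene (561, 322) 0.62 [561.29 322.69] 0.03
scene (461, 164) 0.58 [462.59 166.21] 0.03
```

View pics/scene2.png

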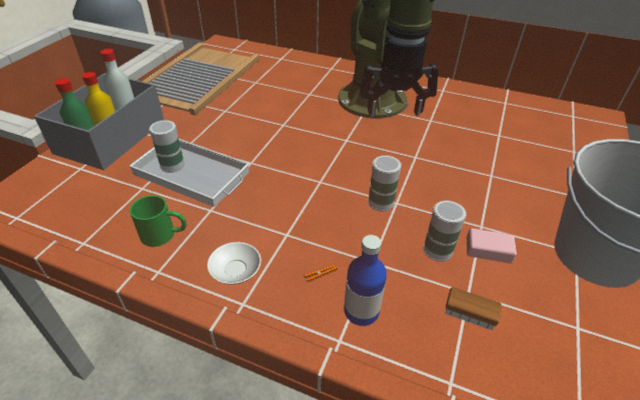

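The first tin stands upright in the tray at (165,147), and B sits at (385,183) below the gripper. I grasp B.

```bash
python3 -m creep '[{"tx":0,"ty":-0.004,"tz":0.1,"roll":0,"claw":0},{"tx":0,"ty":-0.006,"tz":0.2,"roll":0,"claw":0},{"tx":0,"ty":-0.006,"tz":0.3,"roll":0,"claw":0},{"tx":0,"ty":-0.006,"tz":0.4,"roll":0,"claw":0},{"tx":0,"ty":-0.006,"tz":0.48,"roll":0,"claw":0},{"tx":0,"ty":-0.006,"tz":0.55,"roll":0,"claw":0},{"tx":0,"ty":-0.006,"tz":0.55,"roll":0,"claw":0}]'
python3 -m creep '[{"tx":0,"ty":0,"tz":0,"roll":0,"claw":255},{"tx":0,"ty":0,"tz":0,"roll":0,"claw":255},{"tx":0,"ty":0,"tz":0,"roll":0,"claw":255},{"tx":0,"ty":0,"tz":0,"roll":0,"claw":255},{"tx":0,"ty":0,"tz":0,"roll":0,"claw":255},{"tx":0,"ty":0,"tz":0,"roll":0,"claw":255}]' 60
python3 -m creep '[{"tx":0,"ty":0,"tz":-0.03,"roll":0,"claw":255},{"tx":0,"ty":0,"tz":-0.08,"roll":0,"claw":255},{"tx":0,"ty":0,"tz":-0.15,"roll":0,"claw":255},{"tx":0,"ty":0,"tz":-0.25,"roll":0,"claw":255},{"tx":0,"ty":0,"tz":-0.35,"roll":0,"claw":255},{"tx":0,"ty":0,"tz":-0.42,"roll":0,"claw":255},{"tx":0,"ty":0,"tz":-0.48,"roll":0,"claw":255},{"tx":0,"ty":0,"tz":-0.5,"roll":0,"claw":255},{"tx":0,"ty":0,"tz":-0.5,"roll":0,"claw":255},{"tx":0,"ty":0,"tz":-0.5,"roll":0,"claw":255},{"tx":0,"ty":0,"tz":-0.5,"roll":0,"claw":255}]'
python3 weigh.py; python3 go.py [556,-261,90]
```

```text
time_s: 14.35
tool_pos: [459.4, 164.9, 84.5]
eef_rot: [[0.446, -0.895, -0.006], [-0.895, -0.446, -0.001], [-0.002, 0.006, -1.0]]
force: [0.2, 0.2, 0.1]
opening: 0.999
time_s: 14.95
tool_pos: [462.8, 166.4, 88.6]
eef_rot: [[0.446, -0.895, 0.003], [-0.895, -0.446, -0.0], [0.001, -0.003, -1.0]]
force: [-0.4, -1.8, 7.1]
opening: 0.709
time_s: 16.05
tool_pos: [460.7, 166.1, 236.0]
eef_rot: [[0.447, -0.895, -0.002], [-0.895, -0.447, -0.0], [-0.001, 0.002, -1.0]]
force: [0.4, 0.2, -2.7]
opening: 0.712
Fz,tau2,tau4 [ -2.25713283 -23.9564879  -32.01280219] sem [0.11751529 0.02080226 0.0102099 ]
t 16.75 pos [461.5 166.3 237.1] yaw -63.5 F [-0.19  0.16 -2.16] op 0.711 rows [1.415 0.354 0.49 ]
```

Also light, about 0.23 kg. I take it to the near slot.

```bash
python3 -m creep '[{"tx":0.04,"ty":0.01,"tz":0,"roll":0,"claw":255},{"tx":0.1,"ty":0.025,"tz":0,"roll":0,"claw":255},{"tx":0.19,"ty":0.0475,"tz":0,"roll":0,"claw":255},{"tx":0.28,"ty":0.07,"tz":0,"roll":0,"claw":255},{"tx":0.37,"ty":0.0925,"tz":0,"roll":0,"claw":255},{"tx":0.46,"ty":0.115,"tz":0,"roll":0,"claw":255},{"tx":0.55,"ty":0.1375,"tz":0,"roll":0,"claw":255},{"tx":0.64,"ty":0.16,"tz":0,"roll":0,"claw":255},{"tx":0.73,"ty":0.1825,"tz":0,"roll":0,"claw":255},{"tx":0.82,"ty":0.205,"tz":0,"roll":0,"claw":255},{"tx":0.91,"ty":0.2275,"tz":0,"roll":0,"claw":255}]'
python3 -m creep '[{"tx":0.09,"ty":0.0225,"tz":0,"roll":0,"claw":255},{"tx":0.18,"ty":0.045,"tz":0,"roll":0,"claw":255},{"tx":0.27,"ty":0.0675,"tz":0,"roll":0,"claw":255},{"tx":0.36,"ty":0.09,"tz":0,"roll":0,"claw":255},{"tx":0.44,"ty":0.11,"tz":0,"roll":0,"claw":255},{"tx":0.49,"ty":0.122,"tz":0,"roll":0,"claw":255},{"tx":0.505,"ty":0.127,"tz":0,"roll":0,"claw":255},{"tx":0.505,"ty":0.127,"tz":0,"roll":0,"claw":255},{"tx":0.505,"ty":0.127,"tz":0,"roll":0,"claw":255}]'
python3 go.py [556,-262,92]
```

```text
time_s: 17.85
tool_pos: [522.1, -110.9, 237.0]
eef_rot: [[0.445, -0.895, -0.0], [-0.895, -0.445, -0.001], [0.0, 0.001, -1.0]]
force: [-0.0, 0.1, -2.5]
opening: 0.713
time_s: 18.75
tool_pos: [555.9, -259.4, 237.2]
eef_rot: [[0.448, -0.894, -0.0], [-0.894, -0.448, 0.001], [-0.001, -0.0, -1.0]]
force: [-0.2, 0.1, -2.4]
opening: 0.712
t 18.75 pos [ 555.9 -259.4  237.2] yaw -63.4 F [-0.17  0.07 -2.41] op 0.712 rows [0.008 0.004 0.484]
```

```bash
python3 -m creep '[{"tx":0.003,"ty":0,"tz":0.04,"roll":0,"claw":255},{"tx":0.006,"ty":0,"tz":0.1,"roll":0,"claw":255},{"tx":0.006,"ty":0,"tz":0.18,"roll":0,"claw":255},{"tx":0.006,"ty":0,"tz":0.26,"roll":0,"claw":255},{"tx":0.006,"ty":0,"tz":0.34,"roll":0,"claw":255},{"tx":0.006,"ty":0,"tz":0.4,"roll":0,"claw":255},{"tx":0.006,"ty":0,"tz":0.44,"roll":0,"claw":255},{"tx":0.006,"ty":0,"tz":0.46,"roll":0,"claw":255},{"tx":0.006,"ty":0,"tz":0.47,"roll":0,"claw":255},{"tx":0.006,"ty":0,"tz":0.475,"roll":0,"claw":255},{"tx":0.006,"ty":0,"tz":0.478,"roll":0,"claw":255},{"tx":0.006,"ty":0,"tz":0.478,"roll":0,"claw":255}]'
for k in 1 2; do python3 -m creep '[{"tx":0,"ty":0,"tz":0.004,"roll":0,"claw":255},{"tx":0,"ty":0,"tz":0.004,"roll":0,"claw":255}]' | egrep "pos|force"; done
```

```text
time_s: 19.95
tool_pos: [557.0, -262.8, 94.4]
eef_rot: [[0.446, -0.895, 0.001], [-0.895, -0.446, -0.001], [0.001, -0.001, -1.0]]
force: [-0.3, -0.4, -1.6]
opening: 0.717
tool_pos: [556.7, -262.8, 92.8]
force: [0.4, 0.3, -1.4]
tool_pos: [556.9, -262.7, 92.7]
force: [-1.8, 1.4, 4.0]
```

Contact. Release and retreat.

```bash
python3 -m creep '[{"tx":0,"ty":0,"tz":0,"roll":0,"claw":255},{"tx":0,"ty":0,"tz":-0.002,"roll":0,"claw":60},{"tx":0,"ty":0,"tz":-0.002,"roll":0,"claw":40},{"tx":0,"ty":0,"tz":-0.002,"roll":0,"claw":20},{"tx":0,"ty":0,"tz":-0.002,"roll":0,"claw":0},{"tx":0,"ty":0,"tz":-0.002,"roll":0,"claw":0},{"tx":0,"ty":0,"tz":-0.002,"roll":0,"claw":0}]'
python3 -m creep '[{"tx":0,"ty":0,"tz":-0.05,"roll":0,"claw":0},{"tx":0,"ty":0,"tz":-0.12,"roll":0,"claw":0},{"tx":0,"ty":0,"tz":-0.22,"roll":0,"claw":0},{"tx":0,"ty":0,"tz":-0.34,"roll":0,"claw":0},{"tx":0,"ty":0,"tz":-0.46,"roll":0,"claw":0},{"tx":0,"ty":0,"tz":-0.54,"roll":0,"claw":0},{"tx":0,"ty":0,"tz":-0.54,"roll":0,"claw":0}]'
python3 go.py [561.3,322.3,250]
```

```text
time_s: 21.05
tool_pos: [556.6, -262.6, 91.8]
eef_rot: [[0.446, -0.895, -0.0], [-0.895, -0.446, 0.0], [-0.0, 0.0, -1.0]]
force: [-0.5, -0.3, -0.4]
opening: 1.001
time_s: 21.75
tool_pos: [558.9, -263.1, 260.0]
eef_rot: [[0.447, -0.895, 0.008], [-0.895, -0.447, -0.004], [0.007, -0.005, -1.0]]
force: [1.5, -0.4, -0.2]
opening: 1.0
t 21.75 pos [ 558.9 -263.1  260. ] yaw -63.5 F [ 1.54 -0.42 -0.2 ] op 1.0 rows [-1.743 -0.879  0.025]
```

```bash
python3 -m creep '[{"tx":-0.872,"ty":-0.442,"tz":0,"roll":0,"claw":0},{"tx":-0.872,"ty":-0.442,"tz":0,"roll":0,"claw":0},{"tx":-0.872,"ty":-0.442,"tz":0,"roll":0,"claw":0},{"tx":-0.872,"ty":-0.442,"tz":0,"roll":0,"claw":0},{"tx":-0.872,"ty":-0.442,"tz":0,"roll":0,"claw":0},{"tx":-0.872,"ty":-0.442,"tz":0,"roll":0,"claw":0},{"tx":-0.872,"ty":-0.442,"tz":0,"roll":0,"claw":0}]'
python3 -m creep '[{"tx":-0.872,"ty":-0.442,"tz":0,"roll":0,"claw":0},{"tx":-0.872,"ty":-0.442,"tz":0,"roll":0,"claw":0},{"tx":-0.872,"ty":-0.442,"tz":0,"roll":0,"claw":0},{"tx":-0.872,"ty":-0.442,"tz":0,"roll":0,"claw":0},{"tx":-0.872,"ty":-0.442,"tz":0,"roll":0,"claw":0},{"tx":-0.872,"ty":-0.442,"tz":0,"roll":0,"claw":0},{"tx":-0.872,"ty":-0.442,"tz":0,"roll":0,"claw":0},{"tx":-0.872,"ty":-0.442,"tz":0,"roll":0,"claw":0},{"tx":-0.872,"ty":-0.442,"tz":0,"roll":0,"claw":0}]'
python3 go.py [561.3,322.3,85]
```

```text
time_s: 22.45
tool_pos: [557.3, 39.7, 254.5]
eef_rot: [[0.457, -0.889, 0.0], [-0.889, -0.457, 0.004], [-0.003, -0.002, -1.0]]
force: [-0.4, -0.0, -0.1]
opening: 0.999
time_s: 23.35
tool_pos: [561.0, 322.0, 253.5]
eef_rot: [[0.445, -0.896, -0.0], [-0.896, -0.445, -0.002], [0.001, 0.001, -1.0]]
force: [0.3, -0.2, -0.4]
opening: 1.003
t 23.35 pos [561.  322.  253.5] yaw -63.6 F [ 0.27 -0.22 -0.44] op 1.003 rows [-0.001 -0.002  0.562]
```

```bash
python3 -m creep '[{"tx":0,"ty":0,"tz":0.1,"roll":0,"claw":0},{"tx":0,"ty":0,"tz":0.2,"roll":0,"claw":0},{"tx":0,"ty":0,"tz":0.3,"roll":0,"claw":0},{"tx":0,"ty":0,"tz":0.4,"roll":0,"claw":0},{"tx":0,"ty":0,"tz":0.48,"roll":0,"claw":0},{"tx":0,"ty":0,"tz":0.56,"roll":0,"claw":0},{"tx":0,"ty":0,"tz":0.56,"roll":0,"claw":0}]'
python3 -m creep '[{"tx":0,"ty":0,"tz":0,"roll":0,"claw":255},{"tx":0,"ty":0,"tz":0,"roll":0,"claw":255},{"tx":0,"ty":0,"tz":0,"roll":0,"claw":255},{"tx":0,"ty":0,"tz":0,"roll":0,"claw":255},{"tx":0,"ty":0,"tz":0,"roll":0,"claw":255},{"tx":0,"ty":0,"tz":0,"roll":0,"claw":255}]' 80
python3 -m creep '[{"tx":0,"ty":0,"tz":-0.03,"roll":0,"claw":255},{"tx":0,"ty":0,"tz":-0.08,"roll":0,"claw":255},{"tx":0,"ty":0,"tz":-0.15,"roll":0,"claw":255},{"tx":0,"ty":0,"tz":-0.25,"roll":0,"claw":255},{"tx":0,"ty":0,"tz":-0.35,"roll":0,"claw":255},{"tx":0,"ty":0,"tz":-0.45,"roll":0,"claw":255},{"tx":0,"ty":0,"tz":-0.55,"roll":0,"claw":255},{"tx":0,"ty":0,"tz":-0.62,"roll":0,"claw":255},{"tx":0,"ty":0,"tz":-0.67,"roll":0,"claw":255},{"tx":0,"ty":0,"tz":-0.7,"roll":0,"claw":255},{"tx":0,"ty":0,"tz":-0.7,"roll":0,"claw":255},{"tx":0,"ty":0,"tz":-0.7,"roll":0,"claw":255}]'
python3 weigh.py; python3 go.py [561,322,295]; python3 - <<'E'
from fit import *
b={}
for n in("top","scene"):
    p=ctrl.get_image(n); save(p,n+"3.png")
    for m in ctrl.masks_of(p,"tin_p"):
        for q,z in(((546,-385),4),((556,-262),4),((561,322),210)):
            if np.hypot(*(proj(p,[*q,z+60])[0]-m["xy"]))<18: print(n,q,round(m["score"],2),*[np.round(v,2) for v in fit(p,m["mask"],*q,z)])
a=cv2.imread("pics/top3.png")[80:330,80:520]; c=cv2.imread("pics/scene3.png")[60:350]
cv2.imwrite("pics/final.png",np.vstack([cv2.resize(a,(640,364))[:300],c]))
E
```

```text
time_s: 24.05
tool_pos: [559.4, 319.6, 82.3]
eef_rot: [[0.443, -0.896, -0.005], [-0.896, -0.443, -0.005], [0.002, 0.007, -1.0]]
force: [0.2, -0.1, -0.3]
opening: 1.003
time_s: 24.65
tool_pos: [562.0, 323.8, 88.0]
eef_rot: [[0.446, -0.895, 0.004], [-0.895, -0.446, 0.0], [0.001, -0.003, -1.0]]
force: [0.9, -2.8, 6.5]
opening: 0.708
time_s: 25.85
tool_pos: [559.9, 323.7, 294.7]
eef_rot: [[0.447, -0.895, -0.002], [-0.895, -0.447, -0.001], [0.0, 0.002, -1.0]]
force: [-0.3, -0.0, -5.2]
opening: 0.708
Fz,tau2,tau4 [ -4.33644129 -48.11952123 -32.96014156] sem [0.14275908 0.06866177 0.04381622]
t 26.55 pos [560.3 324.  295.9] yaw -63.5 F [-0.53 -0.75 -4.71] op 0.711 rows [0.007 0.001 0.003]
top (546, -385) 0.98 [ 544.18 -384.61] 0.06
top (556, -262) 0.8 [ 556.76 -263.53] 0.11
top (561, 322) 0.56 [549.37 271.78] 3.33
scene (561, 322) 0.91 [562.27 324.32] 0.12
scene (546, -385) 0.85 [ 544.52 -383.27] 0.03
scene (556, -262) 0.84 [ 558.04 -261.92] 0.03
```

View pics/final.png

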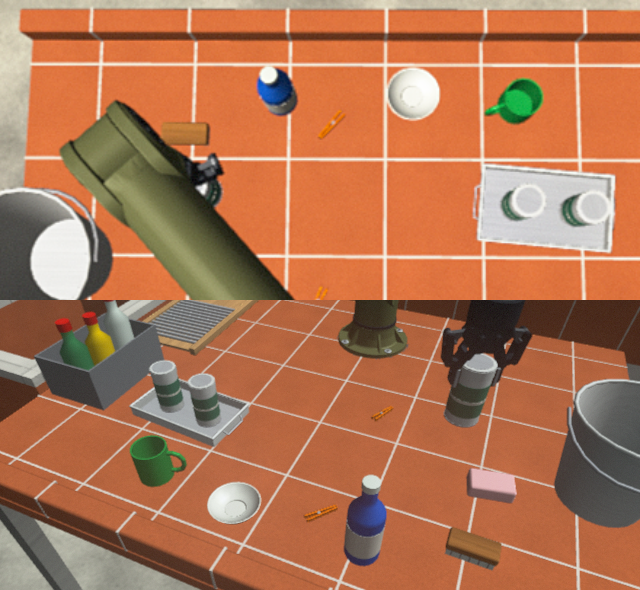

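Both light tins stand upright in the tray (scene crop (167,385) and (205,400)). The heavy one, about 0.44 kg, hangs clear of everything at (470,390). I check its apparent lean before handing in.

```bash
python3 - <<'E'
from fit import *
p=ctrl.get_image("scene")
ax=proj(p,[[561,323,210],[561,323,330]]); d=ax[1]-ax[0]; print("expected lean",np.degrees(np.arctan2(d[0],-d[1])))
for m in ctrl.masks_of(p,"tin_p"):
    if np.hypot(*(m["xy"]-ax.mean(0)))<25:
        for k in("obs","sil"):
            M=m["mask"].astype(np.uint8) if k=="obs" else cv2.fillConvexPoly(np.zeros((400,640),np.uint8),np.int32(sil(p,561,323,210)),1)
            pts=np.argwhere(M)[:,::-1].astype(np.float32); v=cv2.PCACompute(pts,None)[1][0]; v*=-np.sign(v[1])
            print(k,m["score"],M.sum(),pts.mean(0),np.degrees(np.arctan2(v[0],-v[1])))
s=ctrl.state();print(s["time_s"],s["tool_pos"][2],s["force"],np.abs(s["qvel"]).max())
E
```

```text
expected lean 17.03075273891162
obs 0.74 2442 [470.63022 151.7842 ] 23.989048
sil 0.74 2807 [468.74564 147.51514] 18.454258
26.85 295.89957061497876 [ 0.21687138 -0.09534543 -3.96720099] 0.1999893909743997
```

```bash
python3 -c "
from bench import ctrl
print(ctrl.sign_off())"
```

```text
the job is handed in; nothing more can be done
None
```

I hefted all three tins. The two light ones now stand in the tray, and the full one was held up in the fingers when I handed the job in at about 27 s.

- **Weights:** The tins read about 2.4 N, 2.3 N and 4.3 N on the wrist. The third, nearest the soap, is the heaviest. That is roughly 0.44 kg, only just above the 0.43 kg given for a full tin, but clearly apart from the other two.
- **Tray:** Both light tins were set down until contact and then released. The last camera fits put them upright at about (544, -384) and (557, -263) mm, roughly ±61 mm from the tray's centre along its y.
- **Held tin:** It was gripped at 80 N, with its underside about 210 mm above the ledge, still and touching nothing.
- **Other objects:** By eye in the last picture, none of the bystanders had moved; I did not measure their shifts.

Three checks disagreed or fell short:
- **Lean of the held tin:** The scene view showed it leaning about 5.5 degrees more than a perfectly upright tin would. The fingers partly hid it, and this is well within the 20 degree limit.
- **Top view of the held tin:** The arm covered it, so that fit failed and only the scene camera confirmed its position.
- **Tray estimate:** My outline was about 4 mm off in y, which does not matter for the placing.

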